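Sort stripped pump parts into their dishes

ROBOT

A 6-joint arm with a two-finger parallel gripper is mounted at the origin on the work surface. World frame = base frame: x ahead of the robot, y to its left, z up, the work surface at z = 0. Lengths are in m, angles in rad, forces in N, time in s.
With the tool pointing down it reaches from about 0.375 to 0.9 m from the base axis. Payload 3.1 kg.
Tool frame: the origin (TCP) lies midway between the tips of the shut fingers; the grasp point (between the pads) lies 19 mm behind it; z points along the fingers, y is the line along which they close (so a half turn about z gives the same grasp; the last joint's range is limited). The gripper opens to 87 mm and grips with 3 to 60 N. Pads are 19 mm wide; open, the fingers measure 117 mm over their backs; the gripper's body (75 mm by 190 mm) begins 51 mm behind the grasp point.
Start: joints at [-0.178, 0.527, 1.433, -0, 1.181, -0.178], TCP at [0.625, 0, 0.223] pointing down, gripper open.
Joint ranges: [-3.08, 3.08], [-0.75, 2.2], [0.22, 2.44], [-1.43, 4.57], [0, 2.65], [-2.85, 2.85]. Speed limits (rad/s): [2.79, 2.79, 3.14, 3.14, 3.14, 3.14].

INTERFACE

Orientations are given as a unit quaternion [x, y, z, w].
In Python, from rig import get_obs, cams, job gives the robot as it stands.
- The arm moves only by the tool servo_tool, never from a script. Its argument "moves" is text: rows parted by semicolons, each of 5 numbers parted by spaces: the shift along the tool's x, y, z in m, then the turn about the tool's z in degrees, then the finger opening in m, from 0 to 0.087. In form: dx dy dz spin claw; .... A call has 1 to 10 rows; each row is the pose to reach, as a shift and turn from the pose commanded when the call began, along the tool's axes at that moment; what a row does not reach only later rows make up. A row lasts 1/12 s, in which the tool goes at most 41.7 mm and 7.16 degrees, less where a joint would pass 70% of its speed; a pose out of reach is approached as far as the arm can. A call with a gripper value outside its range is refused whole. The fingers move at their own pace and stop on an object; "grip_force" is the grip in N (left out, the last holds). Time passes only in rows, so rows that repeat a pose let the fingers close. It gives the time, the measured TCP pose, the force, the opening and the grip force at its end, in the units of the state.
- get_obs(): the state, without advancing time (a new reading comes with each control period).
- cams.camera(name): name is "scene" or "side" or "wrist"; returns the picture (384x512x3 uint8, blue, green, red); there is no depth.
- cams.camera_model(name): a dict with "fx", "fy", "cx", "cy" (pixels), "dist" ([k1, k2, p1, p2, k3] as OpenCV has them; the pictures are not rectified), "R" (3x3) and "t" (3): a world point X has camera coordinates R X + t. Camera axes: x right, y down, z forward; pixel columns grow to the right and rows downward; lengths in m; the calibration is good to about 2 mm. A picture is of the moment at which its call begins: read the wrist's pose just before it. camera_model takes no time and is no camera call; for the wrist camera it gives the pose at the moment of the call.
- job.hand_in(): hands the job in; it is judged then, once.
The state is a dict: "time": time; "q": joint angles; "joint_velocities": joint speeds; "joint_torque": joint torques, N m; "position": TCP position; "tool_rot": TCP orientation; "ft_force": force on the tool from outside, world axes, zero at the start; "moment": the same for the moment, N m; "grip_width": finger opening in m; "grip_force": force on a finger pad.
Only numpy, scipy, OpenCV 4.12 (cv2) and the standard library are available. Lean on these libraries where they do the work, as an engineer would, in place of code of your own. Each camera call takes 0.05 s, during which the arm holds its last target. There are 200 camera calls.

TASK

The pump has been stripped for service: stand each of the four round stainless parts (the slim check valve and the small, medium and large pump heads) upright in the round dark blue dish that fits it, the check valve in the smallest dish, then by size up to the large head in the largest dish. Each part must rest flat on the floor of its dish. Leave the square and the oblong block where they are.

Things in the scene. Friction and masses are not known exactly. Their poses are not given: they have to be found in the camera images.
- valve_mid (a point): check valve: plain slim stainless cylinder, loose, standing on end, 24 mm across with two dark bands, no flange (gripped round its side, from above). 62 mm tall. Point: on its axis, 31 mm above its underside; z: its axis, up. About 0.18 kg.
- head_small_mid (a point): Small stainless pump head, loose, standing upright: round flange 42 mm across, 8 mm thick, with dark bolt heads (3 mm high) on it; above it a plain round boss 22 mm across up to the top. Grip the boss from above, at the point or up to 15 mm higher, fingertips above the bolts. 62 mm tall. Point: on its axis, 31 mm above its underside; z: its axis, up. About 0.22 kg.
- head_medium_mid (a point): Medium stainless pump head, loose, standing upright: round flange 60 mm across, 8 mm thick, with dark bolt heads (3 mm high) on it; above it a plain round boss 30 mm across up to the top. Grip the boss from above, at the point or up to 15 mm higher, fingertips above the bolts. 62 mm tall. Point: on its axis, 31 mm above its underside; z: its axis, up. About 0.42 kg.
- head_large_mid (a point): Large stainless pump head, loose, standing upright: round flange 78 mm across, 8 mm thick, with dark bolt heads (3 mm high) on it; above it a plain round boss 38 mm across up to the top. Grip the boss from above, at the point or up to 15 mm higher, fingertips above the bolts. 62 mm tall. Point: on its axis, 31 mm above its underside; z: its axis, up. About 0.7 kg.
- dish_1: Smallest round dark blue dish, fixed to the bench, open at the top: 40 mm across inside, 48 mm outside, rim 12 mm above the bench, floor 4 mm above the bench. Origin: centre of its underside, on the bench; z up.
- dish_2: Second smallest round dark blue dish, fixed to the bench, open at the top: 58 mm across inside, 66 mm outside, rim 12 mm above the bench, floor 4 mm above the bench. Origin: centre of its underside, on the bench; z up.
- dish_3: Second largest round dark blue dish, fixed to the bench, open at the top: 76 mm across inside, 84 mm outside, rim 12 mm above the bench, floor 4 mm above the bench. Origin: centre of its underside, on the bench; z up.
- dish_4: Largest round dark blue dish, fixed to the bench, open at the top: 94 mm across inside, 102 mm outside, rim 12 mm above the bench, floor 4 mm above the bench. Origin: centre of its underside, on the bench; z up.
- block_square_mid (a point): square stainless manifold block, loose, 48 x 48 x 40 mm high, four dark ports on top; stays where it is. Point: its centre, 20 mm above the bench; axes along its edges.
- block_long_mid (a point): oblong stainless valve block, loose, 70 x 34 x 36 mm high, two dark ports on top; stays where it is. Point: its centre, 18 mm above the bench; x along the 70 mm side.

How it is judged:
At the end, for the whole second after the job is handed in: Check valve in the smallest dish, small head in the second smallest, medium head in the second largest, large head in the largest: each with its axis within 11 mm of the dish's centre, upright within 0.08 rad, flat on the dish floor (height within 3.5 mm), at rest (horizontal distance between valve_mid and dish_1 below 0.011 m and z of valve_mid in the frame of dish_1 between 0.0315 and 0.0385 m and angle between each of valve_mid, head_small_mid, head_medium_mid, head_large_mid's own z axis and vertical below 0.08 rad and linear speed of each of valve, head_small, head_medium, head_large below 0.02 m/s and angular speed of each of valve, head_small, head_medium, head_large below 0.2 rad/s and horizontal distance between head_small_mid and dish_2 below 0.011 m and z of head_small_mid in the frame of dish_2 between 0.0315 and 0.0385 m and horizontal distance between head_medium_mid and dish_3 below 0.011 m and z of head_medium_mid in the frame of dish_3 between 0.0315 and 0.0385 m and horizontal distance between head_large_mid and dish_4 below 0.011 m and z of head_large_mid in the frame of dish_4 between 0.0315 and 0.0385 m); the robot touches nothing.
It fails at once if the square block is pushed or picked up (moved more than 15 mm) (distance of block_square_mid from where it was at the start of the episode above 0.015 m).
It fails at once if the oblong block is pushed or picked up (moved more than 15 mm) (distance of block_long_mid from where it was at the start of the episode above 0.015 m).
It also fails if it takes over 86 s, if anything falls off the work surface, if the arm or the gripper's body presses on something with over 40 N, if the wrist force passes 120 N, or if a joint passes its speed limit or range.

## Working session

There is one attempt and no reset: what is moved stays moved. The work goes in short steps, Python scripts to look and compute and a tool call to move; the robot and the scene stay as the last step left them, time stands still between calls to the robot, and variables do not carry over. Pictures are saved under pics/ and viewed, at most 14 in all, crops included, and the job is handed in when it is done.

Besides the shell and the picture viewer there is one more tool, called after "Request:" as a command line: name --argument value ..., lists and objects as JSON in quotes. servo_tool: Moves the arm, as the interface text tells. Its arguments: {"type":"object","properties":{"moves":{"type":"string"},"grip_force":{"type":"number"}},"required":["moves"]}

```bash
ls; mkdir -p pics; python3 - <<'E'
from rig import get_obs,cams
import cv2
o=get_obs();print(o)
for n in("scene","side","wrist"):
    m=cams.camera_model(n);im=cams.camera(n);cv2.imwrite(f"pics/{n}0.png",im);print(n,m)
E
```

```text
pics
{'time': 0.0, 'q': array([-1.78500914e-01,  5.28473230e-01,  1.43388718e+00, -1.57248704e-05,
        1.18139918e+00, -1.78511359e-01]), 'joint_velocities': array([-0.00021068, -0.00077542, -0.00184093, -0.00077287, -0.00011405,
       -0.00040178]), 'joint_torque': array([-5.45745443e-04, -4.40045428e+01, -1.76593530e+01,  6.32597599e-02,
        5.83207863e-02, -1.53719384e-04]), 'position': array([6.24272490e-01, 1.55635305e-04, 2.21572108e-01]), 'tool_rot': array([ 7.07100557e-01,  7.07112175e-01, -6.23893398e-04, -8.85841569e-04]), 'ft_force': array([-0.22596793,  0.46762886,  0.14229792]), 'moment': array([-0.00158399, -0.00082645, -0.00365493]), 'grip_force': 0.0, 'grip_width': 0.0871201827674067}
scene {'fx': 380.2451694114899, 'fy': 380.2451694114899, 'cx': 248.415678272292, 'cy': 189.402318549274, 'dist': array([-0.00339895,  0.        ,  0.        ,  0.        ,  0.        ]), 'R': array([[-0.62075583,  0.78376939,  0.01917658],
       [ 0.42426025,  0.35638771, -0.83246084],
       [-0.65929162, -0.50861906, -0.55375194]]), 't': array([ 0.31728877, -0.16459528,  1.36773016])}
side {'fx': 383.78101724571457, 'fy': 383.78101724571457, 'cx': 258.7973203549447, 'cy': 192.16087138462748, 'dist': array([0.02674254, 0.        , 0.        , 0.        , 0.        ]), 'R': array([[ 0.94272672, -0.33355981, -0.00204354],
       [-0.2107079 , -0.59074362, -0.77886081],
       [ 0.25858946,  0.73468349, -0.62719349]]), 't': array([-0.49145388,  0.15245493,  0.90634355])}
wrist {'fx': 283.2920838280049, 'fy': 283.2920838280049, 'cx': 258.3260853583263, 'cy': 195.2338716661638, 'dist': array([-0.02256005,  0.        ,  0.        ,  0.        ,  0.        ]), 'R': array([[ 9.99995991e-01,  2.72316404e-04, -2.81862229e-03],
       [ 1.00158098e-03, -9.65038242e-01,  2.62107209e-01],
       [-2.64870220e-03, -2.62108981e-01, -9.65034645e-01]]), 't': array([-0.62440561, -0.03206558,  0.39239184])}
```

View pics/scene0.png

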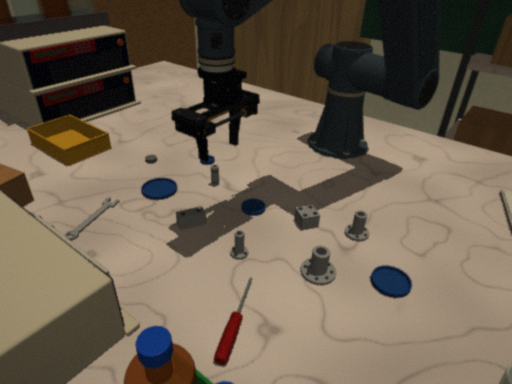

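View pics/side0.png

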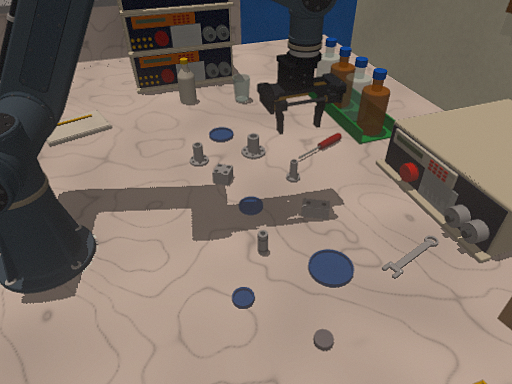

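View pics/wrist0.png

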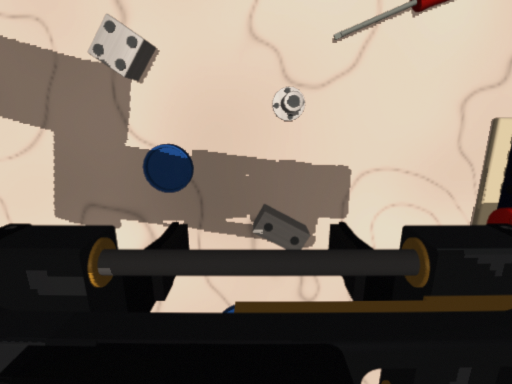

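The scene view shows dishes near (207,158), (158,188), (254,207) and (391,281), and parts at (214,175), (239,247), (357,227) and (318,266). The side view shows the same dishes at (243,297), (331,267), (251,205) and (221,134). The wrist view shows one dish at (168,167), a head at (289,103) and both blocks.

```bash
cat > h.py <<'E'
import numpy as np, cv2
from rig import get_obs,cams
def und(m,px):
    K=np.array([[m['fx'],0,m['cx']],[0,m['fy'],m['cy']],[0,0,1]])
    return cv2.undistortPoints(np.asarray(px,float).reshape(-1,1,2),K,m['dist']).reshape(-1,2)
def rays(m,px):
    u=und(m,px); R=np.asarray(m['R']); d=np.c_[u,np.ones(len(u))]@R
    return -R.T@m['t'], d/np.linalg.norm(d,axis=1)[:,None]
def plane(m,px,z):
    C,d=rays(m,px); return (C+d*((z-C[2])/d[:,2])[:,None])[:,:2]
def tri(m1,p1,m2,p2):
    P=[np.c_[m['R'],m['t']] for m in(m1,m2)]
    X=cv2.triangulatePoints(P[0],P[1],und(m1,p1).T,und(m2,p2).T); return (X[:3]/X[3]).T
def masks(im):
    i=im.astype(int); b,g,r=i[...,0],i[...,1],i[...,2]
    blue=((b-r>40)).astype(np.uint8)
    gray=((r-b<14)&(b-r<25)&(r>35)).astype(np.uint8)
    return blue,gray
def blobs(mask,amin):
    c,_=cv2.findContours(mask,cv2.RETR_EXTERNAL,cv2.CHAIN_APPROX_NONE)
    return [k.reshape(-1,2) for k in c if cv2.contourArea(k)>=amin]
E
python3 - <<'E'
from h import *
for n in("scene","side"):
    m=cams.camera_model(n);im=cv2.imread(f"pics/{n}0.png");bl,gr=masks(im)
    print(n)
    for c in blobs(bl,60):
        w=plane(m,c,.012);
        if 0.3<w[:,0].mean()<0.95 and abs(w[:,1].mean())<.6:
            (x,y),r=cv2.minEnclosingCircle(w.astype(np.float32));M=c.mean(0);p=plane(m,cv2.fitEllipse(c)[0],.009)[0]
            print('B',M.round(1),p.round(3),'D',round(2e3*r))
    for c in blobs(gr,40):
        w=plane(m,c,.03)
        if 0.3<w[:,0].mean()<0.95 and abs(w[:,1].mean())<.6:
            print('G',c.mean(0).round(1),cv2.boundingRect(c),plane(m,c.mean(0),.03)[0].round(3))
E
```

```text
scene
B [154.2 346. ] [0.947 0.131] D 81
B [390.4 281.1] [0.53  0.401] D 79
B [158.9 188.4] [ 0.609 -0.25 ] D 93
G [316.3 266.4] (304, 253, 27, 27) [0.612 0.265]
G [321.2 251.1] (316, 247, 11, 9) [0.564 0.249]
G [238.8 245.4] (232, 232, 15, 27) [0.667 0.095]
G [358.2 227.1] (346, 212, 21, 29) [0.431 0.277]
G [190.7 218.3] (177, 208, 30, 23) [ 0.666 -0.06 ]
G [305.5 217.3] (294, 207, 25, 22) [0.48  0.157]
G [214.4 175.6] (211, 165, 7, 21) [ 0.48  -0.152]
side
B [243.4 293.7] [ 0.393 -0.264] D 46
B [330.2 268.1] [ 0.601 -0.258] D 97
B [221.5 134.1] [0.524 0.399] D 77
G [322.9 338.3] (314, 329, 19, 22) [ 0.5   -0.416]
G [330.1 281.3] (309, 270, 44, 18) [ 0.573 -0.304]
G [422.7 248.7] (399, 236, 39, 33) [ 0.816 -0.292]
G [262.7 242.4] (258, 230, 10, 26) [ 0.478 -0.151]
G [315.5 208.4] (301, 198, 29, 22) [ 0.648 -0.083]
G [250.4 205.4] (238, 197, 26, 19) [ 0.493 -0.016]
G [222.5 172.2] (213, 164, 20, 21) [0.463 0.152]
G [293.4 171.4] (287, 160, 13, 22) [0.659 0.086]
G [198.5 155. ] (190, 143, 19, 23) [0.417 0.264]
G [252.9 147.1] (242, 134, 23, 25) [0.59  0.251]
G [317.2 116.6] (314, 108, 8, 19) [0.874 0.367]
G [284.9 102.6] (259, 82, 67, 52) [0.808 0.51 ]
```

Request:
servo_tool --moves "0.04 0.02 0 0 0.087; 0.08 0.04 0 0 0.087; 0.08 0.04 0 0 0.087; 0.08 0.04 0 0 0.087; 0.08 0.04 0 0 0.087"

```text
time: 0.57
position: [0.6643, 0.0802, 0.2219]
tool_rot: [0.707, 0.708, -0.001, -0.0]
ft_force: [-1.0, 0.0, 0.3]
grip_width: 0.0872
grip_force: 0.0
```

```bash
cat >> h.py <<'E'
import pickle
def shot(name,n="wrist"):
    m=cams.camera_model(n);im=cams.camera(n);cv2.imwrite(f"pics/{name}.png",im);pickle.dump(m,open(f"pics/{name}.pkl","wb"));return m,im
E
python3 - <<'E'
from h import *
o=get_obs();print(o['time'],o['position'],o['joint_velocities'].round(3))
m,im=shot("w1")
print(m['t'])
E
```

```text
0.5667 [0.66431832 0.08017001 0.22185078] [-0.028 -0.012  0.019 -0.003 -0.001 -0.   ]
[-0.66458486  0.04390806  0.41328194]
```

View pics/w1.png

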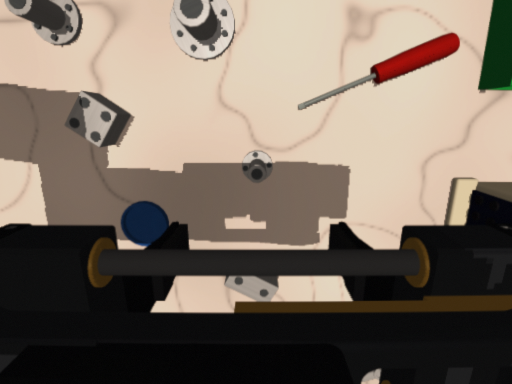

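The wrist view now shows the small head at (257,166), with its boss top near (257,174). Dish_2 is at (145,222), the large head at (200,25) and the square block at (98,118).

```bash
python3 - <<'E'
import cv2,numpy as np
a=cv2.imread("pics/wrist0.png")[75:135,255:325];b=cv2.imread("pics/w1.png")[140:200,222:292];c=cv2.imread("pics/w1.png")[0:60,165:235]
cv2.imwrite("pics/z1.png",np.hstack([cv2.resize(k,None,fx=3.8,fy=3.8,interpolation=cv2.INTER_NEAREST) for k in(a,b,c)]))
from h import *
for n,p in(("wrist0",0),("w1",1)):
    im=cv2.imread(f"pics/{n}.png");bl,gr=masks(im)
    for k in blobs(bl,200): print(n,'B',cv2.fitEllipse(k))
    for k in blobs(gr,60):
        if k[:,1].max()<225: print(n,'G',cv2.boundingRect(k),cv2.minEnclosingCircle(k))
E
```

```text
wrist0 B ((167.94418334960938, 167.2930145263672), (43.903499603271484, 46.62020492553711), 134.57809448242188)
wrist0 G (281, 98, 18, 21) ((287.5625, 107.7750015258789), 10.787454605102539)
wrist0 G (287, 95, 13, 13) ((293.1875, 100.97916412353516), 6.271243095397949)
wrist0 G (115, 59, 11, 11) ((120.5, 63.5), 5.700977325439453)
wrist0 G (93, 44, 11, 12) ((97.82876586914062, 49.198631286621094), 5.918520450592041)
wrist0 G (125, 40, 30, 40) ((137.6764678955078, 59.67647171020508), 20.667722702026367)
wrist0 G (127, 36, 10, 12) ((131.6851806640625, 41.87036895751953), 6.107565879821777)
wrist0 G (104, 21, 12, 12) ((108.9459457397461, 26.29729652404785), 6.061450004577637)
wrist0 G (335, 0, 82, 40) ((375.5, 20.5), 44.52537155151367)
w1 B ((144.87124633789062, 222.92465209960938), (36.77509307861328, 41.90782928466797), 148.5485076904297)
w1 G (242, 159, 30, 23) ((256.6851806640625, 166.6851806640625), 14.781662940979004)
w1 G (101, 112, 10, 10) ((105.5, 116.0), 5.4084272384643555)
w1 G (66, 96, 24, 41) ((81.5, 116.0), 20.155742645263672)
w1 G (85, 92, 45, 55) ((99.84931182861328, 117.3013687133789), 29.337135314941406)
w1 G (299, 74, 77, 35) ((337.0, 92.0), 41.23115539550781)
w1 G (183, 4, 45, 47) ((206.37850952148438, 27.20093536376953), 23.481975555419922)
w1 G (61, 2, 21, 43) ((67.0, 23.0), 21.840429306030273)
w1 G (180, 0, 23, 18) ((190.69692993164062, 6.5615386962890625), 11.708386421203613)
w1 G (21, 0, 52, 41) ((46.58064651489258, 22.225807189941406), 26.581701278686523)
w1 G (9, 0, 17, 9) ((17.0, 1.5), 8.139510154724121)
```

View pics/z1.png

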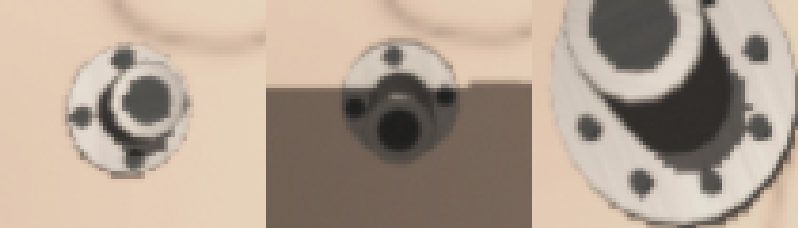

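The crop shows the small head's bore centre at (293.7,101.6) in the first wrist view and (256.5,174.5) in the second. Its flange centres are (288.7,103.4) and (257.3,165.5).

```bash
python3 - <<'E'
from h import *
m0=dict(cams.camera_model("wrist"));m1=pickle.load(open("pics/w1.pkl","rb"))
m0['R']=np.array([[ 9.99995991e-01,2.72316404e-04,-2.81862229e-03],[1.00158098e-03,-9.65038242e-01,2.62107209e-01],[-2.64870220e-03,-2.62108981e-01,-9.65034645e-01]]);m0['t']=np.array([-0.62440561,-0.03206558,0.39239184])
pickle.dump(m0,open("pics/wrist0.pkl","wb"))
for n,a,b,z in(("top",(293.7,101.6),(256.5,174.5),.062),("fl",(288.7,103.4),(257.3,165.5),.008),("d2",(167.9,167.3),(144.9,222.9),.010)):
    print(n,tri(m0,a,m1,b).round(4),plane(m0,a,z),plane(m1,b,z))
print('dish2 dia', [np.linalg.norm(np.diff(plane(m0,[(145,167.3),(191,167.3)],.012),axis=0))])
print('L top,fl',plane(m1,[(165+635/3.8-532/3.8,30/3.8)],.062),plane(m1,[(165+148/3.8,105/3.8)],.008))
E
```

```text
top [[0.6626 0.0897 0.0656]] [[0.66303394 0.08983324]] [[0.66247776 0.08897443]]
fl [[0.6631 0.0906 0.0075]] [[0.66301737 0.09060188]] [[0.66307523 0.0906934 ]]
d2 [[0.5031 0.0086 0.0092]] [[0.50312158 0.0088435 ]] [[0.50370902 0.00878691]]
dish2 dia [np.float64(0.061726092604439314)]
L top,fl [[0.59723297 0.26054989]] [[0.59897961 0.25740724]]
```

Request:
servo_tool --moves "0.01 -0.001 0.04 0 0.087; 0.01 -0.001 0.08 0 0.087; 0.01 -0.001 0.12 0 0.087; 0.01 -0.001 0.16 0 0.087; 0.01 -0.001 0.185 0 0.087; 0.01 -0.001 0.199 0 0.087; 0.01 -0.001 0.199 0 0.05; 0.01 -0.001 0.199 0 0.01; 0.01 -0.001 0.199 0 0.01; 0.01 -0.001 0.199 0 0.01" --grip_force 30

```text
time: 1.45
position: [0.666, 0.0897, 0.0262]
tool_rot: [0.707, 0.707, 0.002, 0.002]
ft_force: [0.6, 0.1, 0.7]
grip_width: 0.0682
grip_force: 0.0
```

Request:
servo_tool --moves "0 0 0 0 0.01; 0 0 0 0 0.01; 0 0 0 0 0.01; 0 0 0 0 0.01; 0 0 0 0 0.01; 0 0 0 0 0.01; 0 0 0 0 0.01; 0 0 0 0 0.01; 0 0 0 0 0.01"

```text
time: 2.2
position: [0.6635, 0.0901, 0.0234]
tool_rot: [0.707, 0.707, -0.0, -0.0]
ft_force: [-1.7, 0.1, 0.8]
grip_width: 0.0212
grip_force: 30.0
```

Request:
servo_tool --moves "0 0 -0.03 0 0.01; 0 0 -0.065 0 0.01; -0.015 -0.03 -0.09 0 0.01; -0.033 -0.065 -0.09 0 0.01; -0.051 -0.10 -0.09 0 0.01; -0.068 -0.135 -0.09 0 0.01; -0.081 -0.16 -0.09 0 0.01; -0.081 -0.16 -0.09 0 0.01; -0.081 -0.16 -0.07 0 0.01; -0.081 -0.16 -0.045 0 0.01"

```text
time: 3.03
position: [0.5064, 0.0082, 0.0699]
tool_rot: [0.707, 0.707, 0.002, 0.003]
ft_force: [0.3, -0.7, -2.0]
grip_width: 0.0215
grip_force: 30.0
```

Request:
servo_tool --moves "0 0 0.015 0 0.01; 0 0 0.028 0 0.01; 0 0 0.036 0 0.01; 0 0 0.04 0 0.01; 0 0 0.04 0 0.01; 0 0 0.04 0 0.01"

```text
time: 3.53
position: [0.5046, 0.009, 0.0287]
tool_rot: [0.707, 0.707, 0.0, 0.0]
ft_force: [0.1, 0.4, -2.8]
grip_width: 0.0212
grip_force: 30.0
```

Request:
servo_tool --moves "0 0 0.001 0 0.01; 0 0 0.001 0 0.05; 0 0 0.001 0 0.05; 0 0 0.001 0 0.06; 0 0 0.001 0 0.06; 0 0 0.001 0 0.06; 0 0 0.001 0 0.06; 0 0 -0.03 0 0.087; 0 0 -0.07 0 0.087; 0 0 -0.11 0 0.087"

```text
time: 4.37
position: [0.5028, 0.0092, 0.1387]
tool_rot: [0.707, 0.707, -0.001, -0.002]
ft_force: [0.6, -0.9, 0.4]
grip_width: 0.0722
grip_force: 0.0
```

Request:
servo_tool --moves "0.035 0.015 -0.01 0 0.087; 0.07 0.03 -0.02 0 0.087; 0.105 0.045 -0.04 0 0.087; 0.14 0.06 -0.06 0 0.087; 0.175 0.075 -0.08 0 0.087; 0.21 0.09 -0.083 0 0.087; 0.23 0.095 -0.083 0 0.087; 0.23 0.095 -0.083 0 0.087; 0.23 0.095 -0.083 0 0.087"

```text
time: 5.12
position: [0.5983, 0.24, 0.221]
tool_rot: [0.706, 0.708, -0.001, -0.0]
ft_force: [-0.5, -0.3, -0.3]
grip_width: 0.0865
grip_force: 0.0
```

```bash
python3 - <<'E'
from h import *
print(get_obs()['position']); m,im=shot("w2"); print(plane(m,[(255,180)],.06))
bl,gr=masks(im)
for k in blobs(bl,200):
    e=cv2.fitEllipse(k); print(e,plane(m,e[0],.009),cv2.minEnclosingCircle(plane(m,k,.012).astype(np.float32)))
E
```

```text
[0.5982931  0.23998836 0.22103733]
[[0.59478224 0.2420091 ]]
((197.3780517578125, 42.290130615234375), (67.38421630859375, 75.3814468383789), 163.49957275390625) [[0.52459193 0.40063839]] ((0.5251205563545227, 0.39864471554756165), 0.0417434498667717)
```

View pics/w2.png

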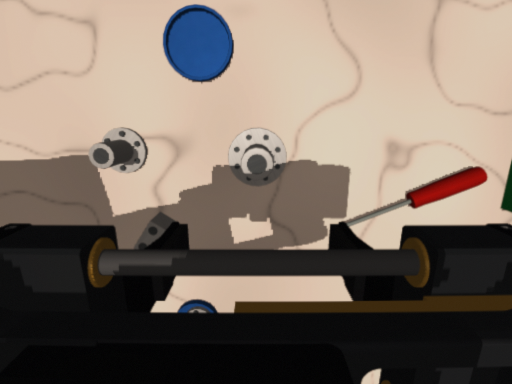

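The large head is at (257,157), with its bore at (257,163). The medium head's flange is at (125,150) and its bore at (102,155). Dish_3 is at (198,43).

```bash
python3 - <<'E'
from h import *
m=pickle.load(open("pics/w2.pkl","rb"));m1=pickle.load(open("pics/w1.pkl","rb"))
im=cv2.imread("pics/w2.png")
print('L',plane(m,[(257,163)],.062),plane(m,[(257,157)],.008),tri(m1,(192.1,7.9),m,(257,163)))
print('M',plane(m,[(102,155)],.062),plane(m,[(125,150)],.008))
E
```

```text
L [[0.59710311 0.26233979]] [[0.5967542 0.2620375]] [[0.59681718 0.26172759 0.05876034]]
M [[0.41948249 0.27125978]] [[0.42132532 0.27105598]]
```

Request:
servo_tool --moves "0.015 -0.001 0.03 0 0.06; 0.022 -0.001 0.07 0 0.06; 0.022 -0.001 0.11 0 0.06; 0.022 -0.001 0.15 0 0.06; 0.022 -0.001 0.18 0 0.06; 0.022 -0.001 0.197 0 0.06; 0.022 -0.001 0.197 0 0.06; 0.022 -0.001 0.197 0 0.06; 0.022 -0.001 0.197 0 0.02; 0.022 -0.001 0.197 0 0.02" --grip_force 45

```text
time: 6.0
position: [0.5995, 0.2608, 0.0267]
tool_rot: [0.707, 0.707, 0.002, 0.001]
ft_force: [0.8, 0.1, 0.1]
grip_width: 0.053
grip_force: 0.0
```

Request:
servo_tool --moves "0 0 0 0 0.02; 0 0 0 0 0.02; 0 0 0 0 0.02; 0 0 0 0 0.02; 0 0 0 0 0.02"

```text
time: 6.42
position: [0.597, 0.2611, 0.0259]
tool_rot: [0.707, 0.707, -0.001, -0.0]
ft_force: [-3.0, -1.1, 5.4]
grip_width: 0.0372
grip_force: 45.0
```

Request:
servo_tool --moves "0 0 -0.03 0 0.02; 0 0 -0.065 0 0.02; -0.02 0 -0.10 0 0.02; -0.055 0 -0.12 0 0.02; -0.095 0 -0.134 0 0.02; -0.135 0 -0.134 0 0.02; -0.175 0 -0.134 0 0.02; -0.215 0 -0.134 0 0.02; -0.255 0 -0.134 0 0.02; -0.295 0 -0.134 0 0.02"

```text
time: 7.25
position: [0.5968, -0.0355, 0.1577]
tool_rot: [0.707, 0.707, -0.0, -0.001]
ft_force: [1.8, 0.3, -5.9]
grip_width: 0.0371
grip_force: 45.0
```

Request:
servo_tool --moves "-0.04 0.002 0 0 0.02; -0.08 0.004 0 0 0.02; -0.12 0.006 0 0 0.02; -0.16 0.007 0 0 0.02; -0.2 0.008 0 0 0.02; -0.24 0.008 0 0 0.02; -0.27 0.008 0 0 0.02; -0.276 0.008 0 0 0.02; -0.276 0.008 0 0 0.02; -0.276 0.008 0 0 0.02"

```text
time: 8.08
position: [0.6048, -0.3091, 0.1571]
tool_rot: [0.707, 0.707, 0.0, -0.002]
ft_force: [-1.1, 0.9, -6.9]
grip_width: 0.0376
grip_force: 45.0
```

```bash
python3 - <<'E'
from h import *
print(get_obs()['position']); m,im=shot("w3")
bl,gr=masks(im)
for k in blobs(bl,200):
    e=cv2.fitEllipse(k); print(np.round(e[0],1),np.round(e[1],1),plane(m,e[0],.009),cv2.minEnclosingCircle(plane(m,k,.012).astype(np.float32)))
E
```

```text
[ 0.60479774 -0.30908603  0.15710383]
[ 65.7 147.9] [39.2 45.6] [[ 0.3920135 -0.2672476]] ((0.39399096369743347, -0.26672640442848206), 0.02443563938140869)
[258.5 131.5] [86.1 95.3] [[ 0.60526195 -0.25034534]] ((0.6053237318992615, -0.2556404173374176), 0.05032774806022644)
```

View pics/w3.png

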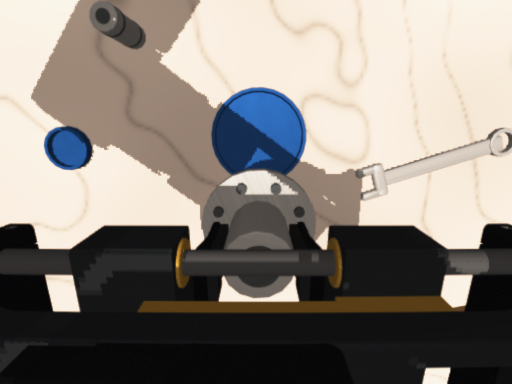

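Request:
servo_tool --moves "0.03 0 0.01 0 0.02; 0.054 0 0.03 0 0.02; 0.054 0 0.06 0 0.02; 0.054 0 0.09 0 0.02; 0.054 0 0.11 0 0.02; 0.054 0 0.12 0 0.02; 0.054 0 0.125 0 0.02; 0.054 0 0.125 0 0.02; 0.054 0 0.125 0 0.02; 0.054 0 0.125 0 0.02"

```text
time: 8.97
position: [0.6073, -0.2566, 0.0353]
tool_rot: [0.707, 0.707, 0.0, 0.002]
ft_force: [-0.4, 0.7, -5.3]
grip_width: 0.0371
grip_force: 45.0
```

Request:
servo_tool --moves "0 0 0.001 0 0.02; 0 0 0.002 0 0.02; 0 0 0.002 0 0.02; 0 0 0.002 0 0.02"

```text
time: 9.3
position: [0.606, -0.2561, 0.0319]
tool_rot: [0.707, 0.707, 0.0, 0.0]
ft_force: [0.6, -0.6, -5.4]
grip_width: 0.0369
grip_force: 45.0
```

Still held, about 1–2 mm above the floor; lower a touch and release.

Request:
servo_tool --moves "0 0 0.001 0 0.02; 0 0 0.002 0 0.02; 0 0 0.002 0 0.02; 0 0 0.002 0 0.06; 0 0 0.002 0 0.06; 0 0 0.002 0 0.06; 0 0 0.002 0 0.06; 0 0 0.002 0 0.06; 0 0 0.002 0 0.06; 0 0 0.002 0 0.06"

```text
time: 10.13
position: [0.6061, -0.256, 0.0297]
tool_rot: [0.707, 0.707, 0.0, 0.0]
ft_force: [0.3, -0.5, 0.3]
grip_width: 0.0593
grip_force: 0.0
```

Request:
servo_tool --moves "0 0 -0.035 0 0.06; 0 0 -0.075 0 0.06; 0.01 -0.02 -0.11 0 0.06; 0.03 -0.05 -0.14 0 0.06; 0.055 -0.08 -0.165 0 0.06; 0.08 -0.11 -0.17 0 0.06; 0.086 -0.128 -0.17 0 0.06; 0.086 -0.128 -0.17 0 0.06; 0.086 -0.128 -0.17 0 0.06"

```text
time: 10.88
position: [0.4772, -0.1693, 0.2003]
tool_rot: [0.707, 0.707, 0.0, 0.0]
ft_force: [0.1, -0.2, -0.5]
grip_width: 0.0601
grip_force: 0.0
```

```bash
python3 - <<'E'
from h import *
print(get_obs()['position']); m,im=shot("w4")
bl,gr=masks(im)
for k in blobs(bl,200):
    e=cv2.fitEllipse(k); print(np.round(e[0],1),np.round(e[1],1),plane(m,e[0],.009),cv2.minEnclosingCircle(plane(m,k,.012).astype(np.float32)))
E
```

```text
[ 0.47716693 -0.16929256  0.20027307]
[355.  226.7] [39.9 58.5] [[ 0.60767809 -0.23755673]] ((0.6069395542144775, -0.23119857907295227), 0.042484350502491)
[281.4  22.8] [53.3 57.1] [[0.50354606 0.00663262]] ((0.5031540989875793, 0.006454991642385721), 0.032669175416231155)
```

View pics/w4.png

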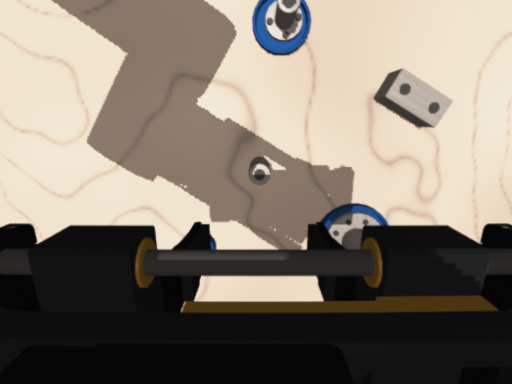

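The valve is almost directly below, at (260,171), with its top centre near (260,174). The small head stands centred in dish_2 at (282,22).

```bash
python3 - <<'E'
from h import *
m=pickle.load(open("pics/w4.pkl","rb"));m3=pickle.load(open("pics/w3.pkl","rb"))
print(plane(m,[(260,173.5)],.062),plane(m3,[(104.5,16)],.062),tri(m3,(104.5,16),m,(260,173.5)))
print(plane(m3,[(136,39)],.0))
E
```

```text
[[ 0.47962053 -0.15508538]] [[ 0.47892397 -0.1547024 ]] [[ 0.4795321  -0.15496661  0.06304898]]
[[ 0.47870877 -0.15671112]]
```

Request:
servo_tool --moves "0.014 0.002 0.03 0 0.05; 0.014 0.002 0.07 0 0.05; 0.014 0.002 0.11 0 0.05; 0.014 0.002 0.14 0 0.05; 0.014 0.002 0.165 0 0.05; 0.014 0.002 0.176 0 0.05; 0.014 0.002 0.176 0 0.05; 0.014 0.002 0.176 0 0.01; 0.014 0.002 0.176 0 0.01; 0.014 0.002 0.176 0 0.01" --grip_force 30

```text
time: 11.77
position: [0.4813, -0.1568, 0.025]
tool_rot: [0.707, 0.707, 0.0, 0.002]
ft_force: [-0.2, -0.6, 0.5]
grip_width: 0.0371
grip_force: 0.0
```

Request:
servo_tool --moves "0 0 0 0 0.01; 0 0 0 0 0.01; 0 0 0 0 0.01; 0 0 0 0 0.01; 0 0 0 0 0.01; 0 0 0 0 0.01"

```text
time: 12.27
position: [0.4801, -0.1561, 0.0246]
tool_rot: [0.707, 0.707, 0.0, 0.001]
ft_force: [-1.7, -0.7, 7.7]
grip_width: 0.0232
grip_force: 30.0
```

Request:
servo_tool --moves "0 0 -0.03 0 0.01; 0 0 -0.065 0 0.01; -0.02 -0.015 -0.08 0 0.01; -0.05 -0.035 -0.08 0 0.01; -0.08 -0.06 -0.08 0 0.01; -0.105 -0.08 -0.08 0 0.01; -0.111 -0.087 -0.08 0 0.01; -0.111 -0.087 -0.075 0 0.01; -0.111 -0.087 -0.05 0 0.01; -0.111 -0.087 -0.03 0 0.01"

```text
time: 13.1
position: [0.3937, -0.2668, 0.0532]
tool_rot: [0.707, 0.707, 0.0, 0.001]
ft_force: [-0.9, 0.3, -2.0]
grip_width: 0.0232
grip_force: 30.0
```

Request:
servo_tool --moves "0 0 0.01 0 0.01; 0 0 0.017 0 0.01; 0 0 0.021 0 0.01; 0 0 0.023 0 0.01; 0 0 0.023 0 0.01; 0 0 0.023 0 0.01"

```text
time: 13.6
position: [0.3935, -0.2671, 0.031]
tool_rot: [0.707, 0.707, -0.0, 0.001]
ft_force: [0.3, -0.3, -1.4]
grip_width: 0.0232
grip_force: 30.0
```

Request:
servo_tool --moves "0 0 0.001 0 0.01; 0 0 0.002 0 0.01; 0 0 0.002 0 0.01; 0 0 0.002 0 0.05; 0 0 0.002 0 0.05; 0 0 0.002 0 0.05; 0 0 0.002 0 0.05; 0 0 0.002 0 0.05; 0 0 0.002 0 0.05; 0 0 0.002 0 0.05"

```text
time: 14.43
position: [0.393, -0.267, 0.0286]
tool_rot: [0.707, 0.707, -0.0, 0.0]
ft_force: [-0.7, 0.1, 0.1]
grip_width: 0.0497
grip_force: 0.0
```

Request:
servo_tool --moves "0 0 -0.03 0 0.07; 0 0 -0.07 0 0.07; 0 0 -0.11 0 0.07; 0.04 0 -0.14 0 0.07; 0.08 0 -0.16 0 0.07; 0.12 0 -0.17 0 0.07; 0.16 0.005 -0.19 0 0.07; 0.2 0.01 -0.19 0 0.07; 0.24 0.015 -0.19 0 0.07; 0.28 0.02 -0.19 0 0.07"

```text
time: 15.27
position: [0.4119, 0.0062, 0.2194]
tool_rot: [0.707, 0.707, 0.001, 0.001]
ft_force: [1.3, -1.1, -0.3]
grip_width: 0.0701
grip_force: 0.0
```

Request:
servo_tool --moves "0.04 0.001 0 0 0.07; 0.08 0.003 0 0 0.07; 0.12 0.005 0 0 0.07; 0.16 0.006 0 0 0.07; 0.20 0.006 0 0 0.07; 0.235 0.006 0 0 0.07; 0.235 0.006 0 0 0.07; 0.235 0.006 0 0 0.07"

```text
time: 15.93
position: [0.4172, 0.2409, 0.2183]
tool_rot: [0.706, 0.709, -0.0, 0.0]
ft_force: [0.7, -1.1, 0.5]
grip_width: 0.0696
grip_force: 0.0
```

```bash
python3 - <<'E'
from h import *
print(get_obs()['position']); m,im=shot("w5")
bl,gr=masks(im)
for k in blobs(bl,200):
    e=cv2.fitEllipse(k); print(np.round(e[0],1),np.round(e[1],1),plane(m,e[0],.009),cv2.minEnclosingCircle(plane(m,k,.012).astype(np.float32)))
E
```

```text
[0.41718669 0.24090491 0.21827411]
[348.9  43.6] [67.3 76.2] [[0.5255505  0.40048222]] ((0.524760365486145, 0.39873620867729187), 0.041750796139240265)
```

View pics/w5.png

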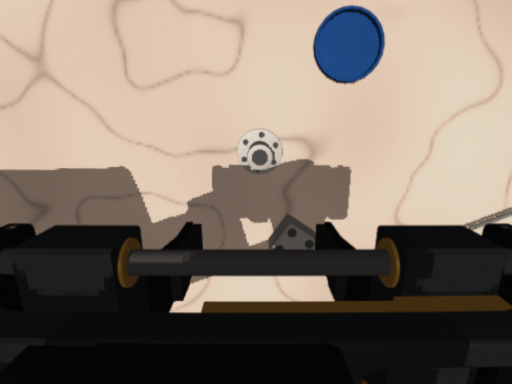

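The medium head's bore is at (260,157) and its flange at (260,149). Dish_3 is at (349,44).

```bash
python3 - <<'E'
from h import *
m=pickle.load(open("pics/w5.pkl","rb"));m2=pickle.load(open("pics/w2.pkl","rb"))
print(plane(m,[(260,157)],.062),plane(m,[(260,149)],.008),tri(m2,(102,155),m,(260,157)),tri(m2,(197.4,42.3),m,(348.9,43.6)))
E
```

```text
[[0.41943935 0.27056486]] [[0.41965981 0.27389818]] [[0.41944253 0.27091604 0.06202634]] [[0.52497438 0.40009995 0.01082648]]
```

Medium head at (0.4195, 0.271), height 62 mm; dish_3 at (0.525, 0.400), height about 11 mm.

Request:
servo_tool --moves "0.03 0.002 0.03 0 0.06; 0.03 0.002 0.07 0 0.06; 0.03 0.002 0.11 0 0.06; 0.03 0.002 0.15 0 0.06; 0.03 0.002 0.18 0 0.06; 0.03 0.002 0.194 0 0.06; 0.03 0.002 0.194 0 0.06; 0.03 0.002 0.194 0 0.01; 0.03 0.002 0.194 0 0.01; 0.03 0.002 0.194 0 0.01" --grip_force 40

```text
time: 16.82
position: [0.4212, 0.2692, 0.026]
tool_rot: [0.707, 0.707, 0.001, 0.001]
ft_force: [-0.6, 0.0, -0.4]
grip_width: 0.0471
grip_force: 0.0
```

Request:
servo_tool --moves "0 0 0 0 0.01; 0 0 0 0 0.01; 0 0 0 0 0.01; 0 0 0 0 0.01; 0 0 0 0 0.01; 0 0 0 0 0.01"

```text
time: 17.32
position: [0.4193, 0.2694, 0.0254]
tool_rot: [0.707, 0.707, -0.0, -0.0]
ft_force: [-2.4, -0.2, 7.3]
grip_width: 0.0289
grip_force: 40.0
```

Request:
servo_tool --moves "0 0 -0.03 0 0.01; 0.01 0.008 -0.06 0 0.01; 0.035 0.028 -0.07 0 0.01; 0.065 0.053 -0.07 0 0.01; 0.095 0.077 -0.07 0 0.01; 0.12 0.097 -0.07 0 0.01; 0.129 0.105 -0.07 0 0.01; 0.129 0.105 -0.06 0 0.01; 0.129 0.105 -0.04 0 0.01; 0.129 0.105 -0.025 0 0.01"

```text
time: 18.15
position: [0.5225, 0.397, 0.0471]
tool_rot: [0.707, 0.707, -0.002, -0.001]
ft_force: [-1.0, -0.2, -4.9]
grip_width: 0.0293
grip_force: 40.0
```

Request:
servo_tool --moves "0 0 0.008 0 0.01; 0 0 0.014 0 0.01; 0 0 0.018 0 0.01; 0 0 0.019 0 0.01; 0 0 0.019 0 0.01; 0 0 0.019 0 0.01"

```text
time: 18.65
position: [0.5255, 0.3986, 0.0313]
tool_rot: [0.707, 0.707, 0.001, 0.0]
ft_force: [-0.1, 0.2, -4.8]
grip_width: 0.0292
grip_force: 40.0
```

Request:
servo_tool --moves "0 0 0.001 0 0.01; 0 0 0.002 0 0.01; 0 0 0.002 0 0.01; 0 0 0.002 0 0.06; 0 0 0.002 0 0.06; 0 0 0.002 0 0.06; 0 0 0.002 0 0.06; 0 0 0.002 0 0.06; 0 0 0.002 0 0.06; 0 0 0.002 0 0.06"

```text
time: 19.48
position: [0.5249, 0.3985, 0.0285]
tool_rot: [0.707, 0.707, 0.0, -0.0]
ft_force: [0.7, 0.3, -0.2]
grip_width: 0.0587
grip_force: 0.0
```

Request:
servo_tool --moves "0 0 -0.03 0 0.06; 0 0 -0.07 0 0.06; 0 0 -0.11 0 0.06; -0.04 0 -0.15 0 0.06; -0.08 0 -0.19 0 0.06; -0.08 0 -0.19 0 0.06; -0.08 0 -0.19 0 0.06"

```text
time: 20.07
position: [0.5277, 0.316, 0.224]
tool_rot: [0.708, 0.706, 0.004, 0.003]
ft_force: [0.3, 0.1, 0.4]
grip_width: 0.06
grip_force: 0.0
```

```bash
python3 - <<'E'
from h import *
print(get_obs()['position'],get_obs()['time']); a=shot("w6")[1]
b=shot("s6","side")[1];c=shot("c6","scene")[1]
t=np.hstack([a[:230,100:400],cv2.resize(b[90:320,170:370],None,fx=1,fy=1),c[130:360,120:420]])
cv2.imwrite("pics/z6.png",t)
E
```

```text
[0.52765593 0.31601637 0.2239784 ] 20.0667
```

View pics/z6.png

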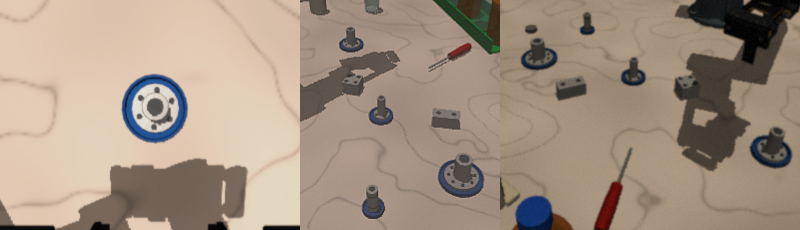

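All four parts stand upright inside the blue rims: the medium head centred at crop (155,107), and the small head, large head and valve at (381,115), (461,177) and (373,205) in the side crop. Release heights matched the dish floors, and the blocks look untouched, so I'm handing in.

```bash
python3 -c "
from rig import job
print(job.hand_in())"
```

```text
the job is handed in; nothing more can be done
None
```

All four parts were placed upright in their matching dishes, neither block was touched, and the job was handed in at about 20 s of the 86 s allowed; the hand-in call returned no verdict.

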